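Pin a connecting rod in its fixture and set the hold-down thumbscrew

ROBOT

A 6-joint arm with a two-finger parallel gripper is mounted at the origin on the work surface. World frame = base frame: x ahead of the robot, y to its left, z up, the work surface at z = 0. Lengths are in m, angles in rad, forces in N, time in s.
With the tool pointing down it reaches from about 0.4 to 0.925 m from the base axis. Payload 12.5 kg.
Tool frame: the origin (TCP) lies between the finger pads; the fingertips stand 11 mm ahead of it and the grasp point (between the pads) lies 8 mm behind it; z points along the fingers, y is the line along which they close (so a half turn about z gives the same grasp; the last joint's range is limited). The gripper opens to 95 mm and grips with 3 to 60 N. Pads are 20 mm wide; open, the fingers measure 119 mm over their backs; the gripper's body (75 mm by 180 mm) begins 59 mm behind the grasp point.
Start: joints at [1.067, 0.491, 1.559, -0, 1.092, -0.106], TCP at [0.242, 0.576, 0.226] pointing down, gripper open.
Joint ranges: [-3.1, 3.1], [-0.84, 2.19], [0.05, 2.79], [-1.13, 4.28], [0.06, 2.93], [-2.69, 2.69]. Speed limits (rad/s): [2.22, 2.22, 2.79, 3.14, 3.14, 3.14].

INTERFACE

Orientations are given as a rotation vector (axis times angle).
In Python, from workcell import status, viewer, arm gives the robot as it stands.
- The arm moves only by the shell command python3 -m jog 'ROWS' [FORCE]. ROWS is JSON, a list of rows, each a list of 3 entries, a list of its own where there are three numbers: the shift along the tool's x, y, z in cm, then the turn, a rotation vector about the tool's x, y, z in degrees, then the opening, from 0 (shut) to 1 (fully open). A call has exactly 5 rows; each row is the pose to reach, as a shift and turn from the pose commanded when the call began, along the tool's axes at that moment; what a row does not reach only later rows make up. A row lasts 1/10 s, in which the tool goes at most 50 mm and 8.59 degrees, less where a joint would pass 70% of its speed; a pose out of reach is approached as far as the arm can. A call with a gripper value outside its range is refused whole. The fingers move at their own pace and stop on an object; FORCE is the grip in N (left out, the last holds). Time passes only in rows, so rows that repeat a pose let the fingers close, or fill a call up. It gives the time, the measured TCP pose, the force, the opening and the grip force at its end, in the units of the state.
- status.get_obs(): the state, without advancing time (a new reading comes with each control period).
- viewer.read_camera(name): name is "scene" or "top"; returns the picture (400x640x3 uint8, red, green, blue); there is no depth.
- viewer.camera_model(name): a dict with "mtx" (3x3 intrinsics, pixels), "extrinsics" (4x4, takes a point from camera to world coordinates). Camera axes: x right, y up, looking along -z (the intrinsics and any distortion apply to the point x, -y, -z); pixel columns grow to the right and rows downward; lengths in m; the calibration is good to about 2 mm. A picture is of the moment at which its call begins. camera_model takes no time and is no camera call.
- arm.finish_job(): hands the job in; it is judged then, once.
The state is a dict: "t": time; "joint_positions": joint angles; "qvel": joint speeds; "joint_efforts": joint torques, N m; "tcp_pos": TCP position; "ee_rot": TCP orientation; "ft_force": force on the tool from outside, world axes, zero at the start; "wrist_torque": the same for the moment, N m; "width": finger opening in m; "finger_force": force on a finger pad.
Only numpy, scipy, OpenCV 4.12 (cv2) and the standard library are available. Lean on these libraries where they do the work, as an engineer would, in place of code of your own. Each camera call takes 0.05 s, during which the arm holds its last target. There are 200 camera calls.

TASK

Take the red-handled pin out of its wooden stand, push it fully home through the small end of the connecting rod into the fixture, and let go of it. Then turn the brass thumbscrew clockwise until it seats on the rod, back it off a quarter turn, and finish while still gripping the thumbscrew, holding it still at that setting. Leave the tub, the piston and the bearing cap where they are.

Things in the scene. Friction and masses are not known exactly. Their poses are not given: they have to be found in the camera images.
- pin_grip (a point): Centre of the loose pin's red handle (upright cylinder, 16 mm across, from 22 mm below to 18 mm above this point); z points up the pin. Below: steel collar 22 mm across, its underside 26 mm below this point, then a 12 mm shank, 36 mm long, last 5 mm tapered to 6 mm. About 80 g. It starts upright in the stand, collar on its top: lift over 40 mm to clear it.
- stand: Fixed block of pale wood, 56 x 56 x 50 mm tall, with one upright hole of 15 mm in which the pin stands at the start. Origin: centre of its underside.
- hole (a point): Axis of the upright holes for the pin, level with the top of the rod's small end, 50 mm above the bench. z up; the rod runs along +y. Rod eye: 15 mm bore, 38 mm outside, 20 mm thick, up to 2 mm of play along x. Boss below it, on the fixture: 14 mm bore, 18 mm tall. Pin home: collar resting on the eye, pin_grip 26 mm above this point.
- wing (a point): Centre of the thumbscrew's flat brass paddle, on its upright axis, 105 mm above the bench. z up, x along the paddle's width, y through its thickness, turning with it. Paddle 44 mm wide, 10 mm thick, from 14 mm below to 14 mm above this point; white mark on top at its +x end. A 22 mm nut reaches up to 24 mm below this point. Does not noticeably rise or sink as it turns.
- screw (a joint): Angle of the thumbscrew in rad, counter-clockwise seen from above (unscrewing) positive: 0 is seated hard on the rod (a dead stop), 1.57 is a quarter turn backed off. At the start it is 1.2 to 2.4. It turns with a slight friction of about 0.06 N m and stays where it is left.
- fixture: Fixed blue fixture holding the dark steel connecting rod. Base plate 130 (x) x 280 (y) x 12 mm, origin at the centre of its underside. In its frame: pin holes at y = -85 mm, thumbscrew axis at y = +10 mm, rod big end (mandrel reaching 62 mm high) at y = +75 mm, all at x = 0; blue bridge under the thumbscrew, 36 mm wide, top 75 mm high, its post at x = +50 mm.
- tub: Bystander: open black plastic tub of bolts, 85 x 85 x 45 mm, loose. Origin: centre of its underside.
- piston: Bystander: aluminium piston standing upright, 80 mm across, 70 mm tall, loose. Origin: centre of its underside.
- bearing_cap: Bystander: dark steel bearing cap, 100 x 24 x 36 mm tall, loose. Origin: centre of its underside.

How it is judged:
On the way, in this order (a step that is already met when the one before it is completed fails the run):
1. the pin is fully home through the rod and the fixture and has been let go (horizontal distance between pin_grip and hole below 0.005 m and z of pin_grip in the frame of hole between 0.02 and 0.0295 m and angle between pin_grip's own z axis and vertical below 0.12 rad and contact force between the fingers and pin below 0.1 N), for 0.2 s.
2. the thumbscrew is seated (value of joint screw below 0.06 rad), for 0.1 s.
At the end, for the whole second after the job is handed in: Thumbscrew a quarter turn (1.57 rad, within 0.3) back from its seat, still, gripped by the fingers with over 2 N; pin home: collar within 3.5 mm of the rod, on the axis within 5 mm, upright within 0.12 rad; tub, piston and bearing cap within 30 mm of their starts (horizontal distance between pin_grip and hole below 0.005 m and z of pin_grip in the frame of hole between 0.02 and 0.0295 m and angle between pin_grip's own z axis and vertical below 0.12 rad and value of joint screw between 1.27 and 1.87 rad and velocity of joint screw between -0.1 and 0.1 rad/s and contact force between the fingers and screw above 2 N and distance of each of tub, piston, bearing_cap from where it was at the start of the episode below 0.03 m); the arm keeps its last pose, push and grip.
It fails at once if the tub is shifted by more than 30 mm (distance of tub from where it was at the start of the episode above 0.03 m).
It fails at once if the piston is shifted by more than 30 mm (distance of piston from where it was at the start of the episode above 0.03 m).
It fails at once if the bearing cap is shifted by more than 30 mm (distance of bearing_cap from where it was at the start of the episode above 0.03 m).
It also fails if it takes over 67 s, if anything falls off the work surface, if the arm or the gripper's body presses on something with over 40 N, if the wrist force passes 120 N, or if a joint passes its speed limit or range.

## Working session

There is one attempt and no reset: what is moved stays moved. The work goes in short steps, Python scripts to look and compute and a shell command to move; the robot and the scene stay as the last step left them, time stands still between calls to the robot, and variables do not carry over. Pictures are saved under pics/ and viewed, at most 10 in all, crops included, and the job is handed in when it is done.

```bash
mkdir -p pics; ls; python3 - <<'E'
from workcell import status, viewer, arm
import cv2,numpy as np
for n in("scene","top"):
    cv2.imwrite(f"pics/{n}0.png",cv2.cvtColor(viewer.read_camera(n),cv2.COLOR_RGB2BGR))
    m=viewer.camera_model(n);print({k:np.round(v,4).tolist() if not isinstance(v,str) else v for k,v in m.items()})
o=status.get_obs();print(o)
E
```

```text
pics
{'mtx': [[442.6033, 0.0, 324.7592], [0.0, 442.6033, 196.2715], [0.0, 0.0, 1.0]], 'extrinsics': [[0.1733, -0.7703, 0.6136, 1.2296], [0.9848, 0.1429, -0.0987, -0.0237], [-0.0116, 0.6214, 0.7834, 0.924], [0.0, 0.0, 0.0, 1.0]]}
{'mtx': [[463.7203, 0.0, 314.1112], [0.0, 463.7203, 202.4697], [0.0, 0.0, 1.0]], 'extrinsics': [[0.0047, 0.9952, -0.0973, 0.4699], [-0.9999, 0.0033, -0.0142, 0.0721], [-0.0138, 0.0974, 0.9952, 1.2087], [0.0, 0.0, 0.0, 1.0]]}
{'t': 0.1, 'joint_positions': array([ 1.06743096e+00,  4.91498241e-01,  1.55939621e+00,  2.43987134e-05,
        1.09169905e+00, -1.05556136e-01]), 'qvel': array([-0.00110399, -0.00036524, -0.00101899,  0.00074023, -0.00316522,
       -0.00144107]), 'joint_efforts': array([ 1.97030189e-03, -6.13630915e+01, -2.58605772e+01,  6.94312155e-02,
        4.69883031e-02, -8.09101198e-05]), 'tcp_pos': array([0.24197294, 0.57603437, 0.22511817]), 'ee_rot': array([-6.20718976e-01, -3.07933359e+00,  1.48946865e-03]), 'ft_force': array([-0.23213102, -0.06522211, -0.2958512 ]), 'wrist_torque': array([0.03220265, 0.00350549, 0.02007311]), 'finger_force': 0.0, 'width': 0.09529772016932715}
```

View pics/scene0.png

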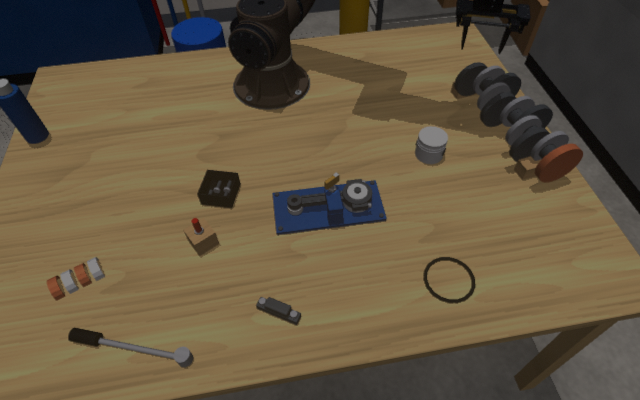

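View pics/top0.png

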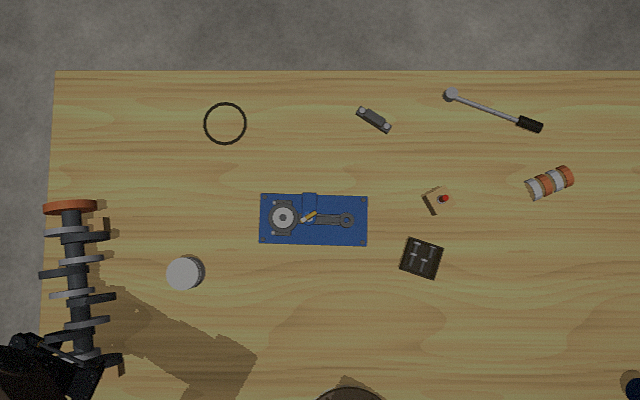

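```bash
python3 - <<'E'
import cv2
a=cv2.imread("pics/top0.png")[180:255,250:460]; b=cv2.imread("pics/scene0.png")[165:255,180:390]
f=lambda a:cv2.resize(a,None,fx=3.8,fy=3.8,interpolation=cv2.INTER_CUBIC)
c=cv2.vconcat([f(a),f(b)[:315]]);print(c.shape);cv2.imwrite("pics/crop0.png",c)
E
```

```text
(600, 798, 3)
```

View pics/crop0.png

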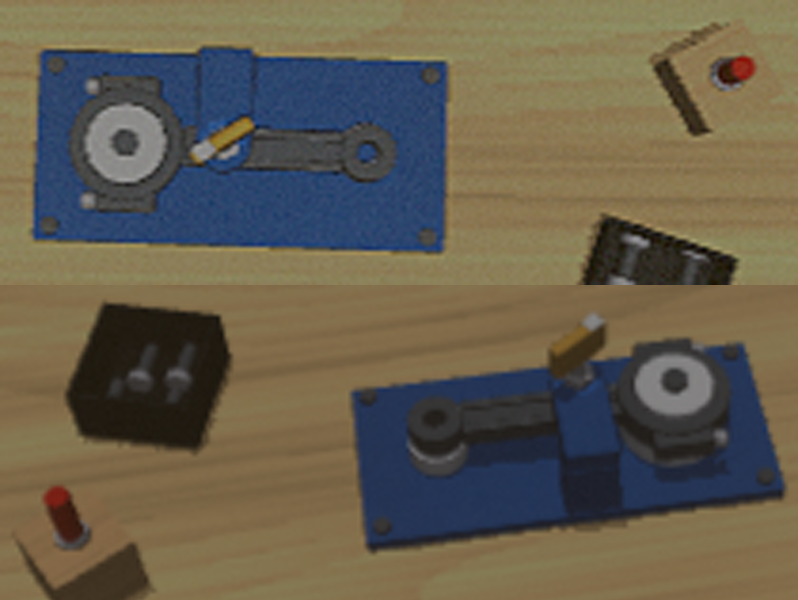

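The top crop shows the fixture corners near crop pixels (41,50), (447,62), (443,252) and (34,238). It also shows the eye at (369,153), the pin top at (742,66), and the paddle top from (193,157), the white end, to (252,122).

```bash
cat > h.py <<'E'
from workcell import status, viewer, arm
import cv2,numpy as np
from scipy.spatial.transform import Rotation as R
def w(n,p,z):
    m=viewer.camera_model(n);K=np.array(m["mtx"]);E=np.array(m["extrinsics"])
    d=cv2.undistortPoints(np.array([[p]],float),K,m.get("dist"))[0,0] if "dist" in m else np.linalg.inv(K)@[p[0],p[1],1]
    r=E[:3,:3]@[d[0],-d[1],-1];o=E[:3,3];return o+r*(z-o[2])/r[2]
def px(n,P):
    m=viewer.camera_model(n);K=np.array(m["mtx"]);E=np.array(m["extrinsics"])
    c=E[:3,:3].T@(np.array(P)-E[:3,3]);u=K@[c[0],-c[1],-c[2]];return u[:2]/u[2]
def go(P,yaw):
    "shift cm and turn deg in tool axes to reach P with tool down, tool y axis at yaw (mod pi)"
    o=status.get_obs();A=R.from_rotvec(o["ee_rot"]);out=[]
    for k in (0,np.pi):
        y=np.array([np.cos(yaw+k),np.sin(yaw+k),0]);z=np.array([0,0,-1]);B=R.from_matrix(np.c_[np.cross(y,z),y,z])
        out.append(np.degrees((A.inv()*B).as_rotvec()))
    out.sort(key=np.linalg.norm)
    print("shift",A.inv().apply(np.array(P)-o["tcp_pos"]).round(4)*100,"turns",*[t.round(1) for t in out])
E
python3 - <<'E'
from h import *
T=lambda u,v,z:w("top",(250+(u+.5)/3.8-.5,180+(v+.5)/3.8-.5),z)
S=lambda u,v,z:w("scene",(180+(u+.5)/3.8-.5,165+(v-285+.5)/3.8-.5),z)
print({k for k in viewer.camera_model("top")})
C=[T(*p,.012) for p in((41,50),(447,62),(443,252),(34,238))];c=np.mean(C,0);print("corners",np.round(C,4),c)
d=(C[0]+C[3]-C[1]-C[2])[:2];d/=np.linalg.norm(d);d0=d;print("fix +y dir",d,np.arctan2(d[1],d[0]))
print("hole fix",c[:2]-.085*d,"screw fix",c[:2]+.01*d)
C2=[S(*p,.012) for p in((352,392),(745,344),(783,492),(370,547))];c2=np.mean(C2,0);d=(C2[1]+C2[2]-C2[0]-C2[3])[:2];d/=np.linalg.norm(d)
print("scene",c2,d,c2[:2]-.085*d,c2[:2]+.01*d)
print("hole",T(369,153,.05),S(436,416,.05))
a,b=T(193,157,.119),T(252,122,.119);print("wing",(a+b)/2,np.linalg.norm(a-b),np.arctan2(*(a-b)[1::-1]))
a,b=S(598,321,.119),S(550,353,.119);print("wing s",(a+b)/2,np.linalg.norm(a-b),np.arctan2(*(a-b)[1::-1]))
print("pin",T(742,66,.094),S(57,494,.094),"collar",T(728,74,.056),S(70,535,.052))
E
```

```text
{'extrinsics', 'mtx'}
corners [[ 0.6118  0.229   0.012 ]
 [ 0.6044 -0.0486  0.012 ]
 [ 0.4753 -0.045   0.012 ]
 [ 0.4834  0.2317  0.012 ]] [0.54370765 0.09178591 0.012     ]
fix +y dir [0.02809543 0.99960525] 1.5426971956648055
hole fix [0.54131954 0.00681947] screw fix [0.54398861 0.10178197]
scene [0.5473245  0.09427183 0.012     ] [0.02427274 0.99970537] [0.54526132 0.00929688] [0.54756723 0.10426889]
hole [0.53970489 0.00686873 0.05      ] [0.5401046  0.00983719 0.05      ]
wing [0.54358248 0.10142999 0.119     ] 0.04250016931402227 2.1111954752591076
wing s [0.54750528 0.10136314 0.119     ] 0.04030224229906132 2.1085764082257135
pin [ 0.59316976 -0.22701862  0.094     ] [ 0.59253216 -0.2262493   0.094     ] collar [ 0.59207026 -0.22795739  0.056     ] [ 0.59379542 -0.22823535  0.052     ]
```

```bash
python3 - <<'E'
from h import *
go((.593,-.227,.16),.54)
E
```

```text
shift [-63.47 -60.43   6.56] turns [-0.1  0.  36.3] [-0.000e+00 -1.000e-01 -1.437e+02]
```

```bash
M='[[[-3.2,-3.0,0],[0,0,0],1],[[-6.4,-6.0,0],[0,0,0],1],[[-9.5,-9.1,0],[0,0,0],1],[[-12.7,-12.1,0],[0,0,0],1],[[-15.9,-15.1,0],[0,0,0],1]]'
python3 -m jog '[[[-3.2,-3.0,0],[0,0,0],1],[[-6.4,-6.0,0],[0,0,0],1],[[-9.5,-9.1,0],[0,0,0],1],[[-12.7,-12.1,0],[0,0,0],1],[[-15.9,-15.1,0],[0,0,0],1]]' 30
python3 -m jog '[[[-3.2,-3.0,0],[0,0,0],1],[[-6.4,-6.0,0],[0,0,0],1],[[-9.5,-9.1,0],[0,0,0],1],[[-12.7,-12.1,0],[0,0,0],1],[[-15.9,-15.1,0],[0,0,0],1]]'
python3 -m jog '[[[-3.2,-3.0,0],[0,0,0],1],[[-6.4,-6.0,0],[0,0,0],1],[[-9.5,-9.1,0],[0,0,0],1],[[-12.7,-12.1,0],[0,0,0],1],[[-15.9,-15.1,0],[0,0,0],1]]'
python3 -m jog '[[[-3.2,-3.0,0],[0,0,0],1],[[-6.4,-6.0,0],[0,0,0],1],[[-9.5,-9.1,0],[0,0,0],1],[[-12.7,-12.1,0],[0,0,0],1],[[-15.8,-15.1,0],[0,0,0],1]]'
python3 -m jog '[[[0,0,1.5],[0,0,8],1],[[0,0,3],[0,0,16],1],[[0,0,4.5],[0,0,24],1],[[0,0,5.5],[0,0,32],1],[[0,0,6.5],[0,0,36.3],1]]'
python3 - <<'E'
from h import *
go((.593,-.227,.07),.54)
c=viewer.read_camera("scene")[:,:,::-1];cv2.imwrite("pics/s1.png",cv2.resize(c[150:270,120:280],None,fx=5,fy=5,interpolation=2)[:600])
E
```

```text
t: 0.6
tcp_pos: [0.3304, 0.3738, 0.2255]
ee_rot: [-0.62, -3.08, 0.0]
ft_force: [1.7, 0.3, 0.7]
width: 0.0949
finger_force: 0.0
t: 1.1
tcp_pos: [0.4186, 0.1729, 0.2256]
ee_rot: [-0.62, -3.08, -0.0]
ft_force: [0.2, 0.6, 0.4]
width: 0.095
finger_force: 0.0
t: 1.6
tcp_pos: [0.5067, -0.028, 0.2255]
ee_rot: [-0.621, -3.079, -0.0]
ft_force: [1.1, -0.5, 1.0]
width: 0.0947
finger_force: 0.0
t: 2.1
tcp_pos: [0.5939, -0.2284, 0.2253]
ee_rot: [-0.621, -3.079, -0.001]
ft_force: [0.7, 0.8, 0.2]
width: 0.0948
finger_force: 0.0
t: 2.6
tcp_pos: [0.5933, -0.2265, 0.1596]
ee_rot: [-1.556, -2.728, -0.0]
ft_force: [-0.1, 0.2, -0.7]
width: 0.095
finger_force: 0.0
shift [-0.03 -0.05  8.96] turns [-0.  -0.1 -0.3] [-1.000e-01  0.000e+00  1.797e+02]
```

View pics/s1.png

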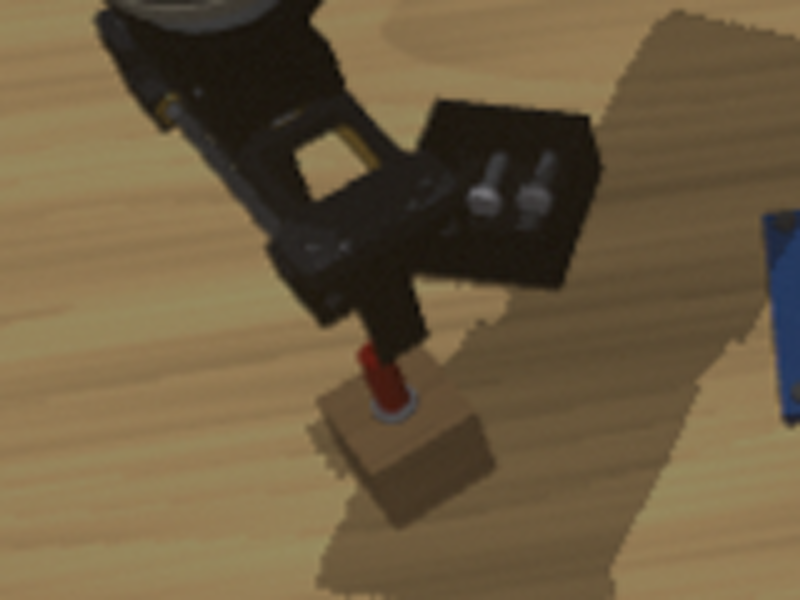

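The scene crop shows the far finger just behind the red handle (about (385,375)), lined up for the descent.

```bash

python3 -m jog '[[[0,0,2],[0,0,0],1],[[0,0,4],[0,0,0],1],[[0,0,6],[0,0,0],1],[[0,0,7.5],[0,0,0],1],[[0,0,9],[0,0,0],1]]' 10
python3 -m jog '[[[0,0,0],[0,0,0],0],[[0,0,0],[0,0,0],0],[[0,0,0],[0,0,0],0],[[0,0,0],[0,0,0],0],[[0,0,0],[0,0,0],0]]' 10
python3 -m jog '[[[0,0,0],[0,0,0],0],[[0,0,0],[0,0,0],0],[[0,0,0],[0,0,0],0],[[0,0,0],[0,0,0],0],[[0,0,0],[0,0,0],0]]' 30
```

```text
t: 3.15
tcp_pos: [0.5936, -0.2266, 0.0699]
ee_rot: [1.548, 2.734, 0.0]
ft_force: [0.8, -1.1, -0.1]
width: 0.0955
finger_force: 0.0
t: 3.65
tcp_pos: [0.5938, -0.2267, 0.0712]
ee_rot: [1.549, 2.732, 0.0]
ft_force: [-0.6, -0.4, 0.6]
width: 0.0602
finger_force: 0.0
t: 4.15
tcp_pos: [0.5936, -0.2266, 0.0706]
ee_rot: [1.549, 2.733, 0.0]
ft_force: [-0.4, 0.8, 0.3]
width: 0.0202
finger_force: 0.0
```

```bash

python3 -m jog '[[[0,0,0],[0,0,0],0],[[0,0,0],[0,0,0],0],[[0,0,0],[0,0,0],0],[[0,0,0],[0,0,0],0],[[0,0,0],[0,0,0],0]]' 30
python3 -m jog '[[[0,0,-1.5],[0,0,0],0],[[0,0,-3],[0,0,0],0],[[0,0,-4.5],[0,0,0],0],[[0,0,-6],[0,0,0],0],[[0,0,-7],[0,0,0],0]]' 30
python3 - <<'E'
from h import *
go((.541,.008,.125),.54)
E
```

```text
t: 4.65
tcp_pos: [0.5935, -0.2266, 0.0706]
ee_rot: [-1.549, -2.733, -0.0]
ft_force: [-0.7, 0.1, -0.3]
width: 0.0152
finger_force: 30.0
t: 5.15
tcp_pos: [0.5939, -0.2268, 0.1431]
ee_rot: [1.548, 2.731, 0.0]
ft_force: [0.3, 0.3, -0.3]
width: 0.0155
finger_force: 30.0
shift [22.87  7.52  1.77] turns [ 0.1  0.1 -0. ] [ 2.0e-01 -1.0e-01  1.8e+02]
```

```bash

python3 -m jog '[[[4,1.3,0],[0,0,0],0],[[8,2.6,0],[0,0,0],0],[[12,4,0],[0,0,0],0],[[16,5.2,0],[0,0,0],0],[[20,6.6,0],[0,0,0],0]]'
python3 -m jog '[[[1,0.3,0],[0,0,0],0],[[2,0.6,0],[0,0,0],0],[[2.9,0.9,0.5],[0,0,0],0],[[2.9,0.9,1],[0,0,0],0],[[2.9,0.9,1],[0,0,0],0]]'
python3 - <<'E'
from h import *
go((.541,.008,.125),.54)
s=viewer.read_camera("scene")[:,:,::-1];t=viewer.read_camera("top")[:,:,::-1]
for n,P in (("scene",(.541,.008,.05)),("top",(.541,.008,.05))): print(n,px(n,P))
f=lambda c,x,y:cv2.resize(c[y:y+75,x:x+100],None,fx=8,fy=8,interpolation=2)
cv2.imwrite("pics/s2.png",f(s,245,160))
E
```

```text
t: 5.65
tcp_pos: [0.5469, -0.0197, 0.1415]
ee_rot: [1.549, 2.732, 0.001]
ft_force: [0.7, 0.8, -1.0]
width: 0.0158
finger_force: 30.0
t: 6.15
tcp_pos: [0.5402, 0.0078, 0.1298]
ee_rot: [-1.549, -2.732, 0.001]
ft_force: [0.3, -0.2, -1.7]
width: 0.0152
finger_force: 30.0
shift [-0.03  0.08  0.48] turns [-0.1 -0.  -0.1] [-1.000e-01  1.000e-01  1.799e+02]
scene [293.68906003 199.48672794]
top [346.28271527 219.37543999]
```

View pics/s2.png

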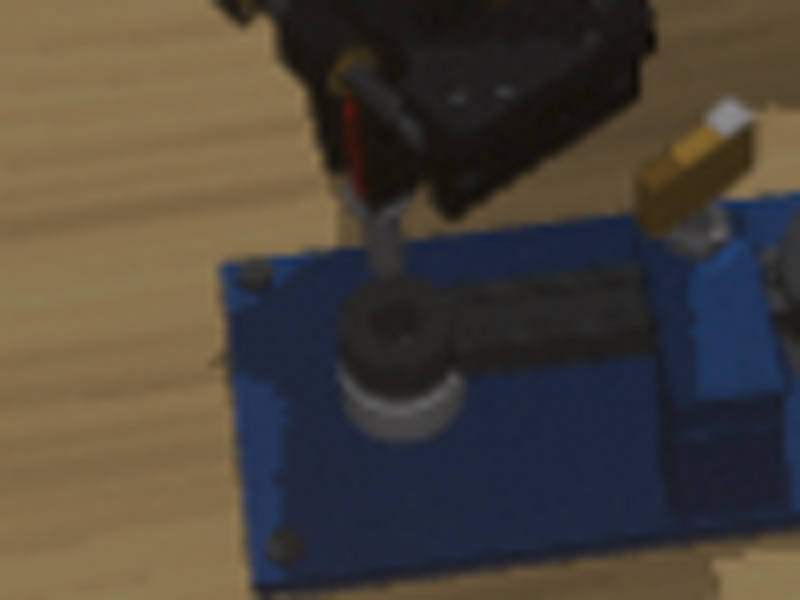

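```bash
python3 - <<'E'
from h import *
p=status.get_obs()["tcp_pos"];print(p)
g=lambda P:((px("scene",P)-[245,160]+.5)*8-.5).round(1)
for dz in(-.020,-.025,-.051,-.056): print(dz,g(p+[0,0,dz]))
print("hole",g((.541,.008,.05)),"x+5mm",g((.546,.008,.05)),"y+5mm",g((.541,.013,.05)))
print(w("scene",(245+397/8,160+323/8),.05))
E
```

```text
[0.5404071  0.00763079 0.13029329]
-0.02 [378.2 194.4]
-0.025 [379.3 205.1]
-0.051 [385.2 259.4]
-0.056 [386.3 269.6]
hole [393.  319.4] x+5mm [395.1 331.8] y+5mm [408.8 317.1]
[0.54423087 0.0099395  0.05      ]
```

Shank tip at about (386,272) and eye bore at about (395,321) in the crop: the pin follows the TCP as predicted and the hole is about 1 mm off in x and y.

```bash

python3 -m jog '[[[0.03,0.14,0.4],[0,0,0],0],[[0.03,0.14,1],[0,0,0],0],[[0.03,0.14,1.7],[0,0,0],0],[[0.03,0.14,2.3],[0,0,0],0],[[0.03,0.14,2.8],[0,0,0],0]]'
python3 -m jog '[[[0,0,0.2],[0,0,0],0],[[0,0,0.4],[0,0,0],0],[[0,0,0.6],[0,0,0],0],[[0,0,0.6],[0,0,0],0],[[0,0,0.6],[0,0,0],0]]'
python3 - <<'E'
from h import *
print(status.get_obs()["wrist_torque"])
E
```

```text
t: 6.75
tcp_pos: [0.5411, 0.0094, 0.1018]
ee_rot: [-1.549, -2.732, 0.0]
ft_force: [-0.4, 0.6, -1.1]
width: 0.0152
finger_force: 30.0
t: 7.25
tcp_pos: [0.5414, 0.0094, 0.0967]
ee_rot: [1.549, 2.733, 0.0]
ft_force: [-0.2, -0.3, -1.0]
width: 0.0155
finger_force: 30.0
[-0.06407473  0.01427074 -0.0278872 ]
```

```bash

python3 -m jog '[[[0,0,0.3],[0,0,0],0],[[0,0,0.6],[0,0,0],0],[[0,0,0.9],[0,0,0],0],[[0,0,1.2],[0,0,0],0],[[0,0,1.2],[0,0,0],0]]'
python3 - <<'E'
from h import *
print(status.get_obs()["wrist_torque"])
E
```

```text
t: 7.75
tcp_pos: [0.5411, 0.0094, 0.0841]
ee_rot: [-1.549, -2.732, 0.0]
ft_force: [0.2, -0.4, -1.4]
width: 0.0155
finger_force: 30.0
[ 0.01949166 -0.01134255  0.02053962]
```

```bash

python3 -m jog '[[[0,0,0.3],[0,0,0],0],[[0,0,0.6],[0,0,0],0],[[0,0,0.8],[0,0,0],0],[[0,0,1.0],[0,0,0],0],[[0,0,1.0],[0,0,0],0]]'
python3 - <<'E'
from h import *
print(status.get_obs()["wrist_torque"])
E
```

```text
t: 8.25
tcp_pos: [0.5412, 0.0094, 0.0744]
ee_rot: [-1.549, -2.733, 0.0]
ft_force: [-0.8, -0.1, -0.3]
width: 0.0155
finger_force: 30.0
[-0.02754954 -0.01312033 -0.01226948]
```

```bash

python3 -m jog '[[[0,0,0.2],[0,0,0],0],[[0,0,0.3],[0,0,0],0],[[0,0,0.35],[0,0,0],0],[[0,0,0.4],[0,0,0],0],[[0,0,0.4],[0,0,0],0]]'
```

```text
t: 8.75
tcp_pos: [0.5413, 0.0094, 0.0706]
ee_rot: [-1.549, -2.733, -0.0]
ft_force: [-0.3, 0.4, -0.7]
width: 0.0154
finger_force: 30.0
```

```bash

python3 -m jog '[[[0,0,0.05],[0,0,0],0],[[0,0,0.1],[0,0,0],0],[[0,0,0.1],[0,0,0],0.3],[[0,0,0.1],[0,0,0],0.5],[[0,0,0.1],[0,0,0],0.5]]'
python3 -m jog '[[[0,0,0],[0,0,0],0.6],[[0,0,0],[0,0,0],0.6],[[0,0,0],[0,0,0],0.6],[[0,0,0],[0,0,0],0.6],[[0,0,0],[0,0,0],0.6]]'
python3 -m jog '[[[0,0,-2],[0,0,0],0.6],[[0,0,-4],[0,0,0],0.6],[[0,0,-6],[0,0,0],0.6],[[0,0,-8],[0,0,0],0.6],[[0,0,-8.5],[0,0,0],0.6]]'
python3 - <<'E'
from h import *
go((.545,.103,.155),.54)
s=viewer.read_camera("scene")[:,:,::-1]
f=lambda c,x,y:cv2.resize(c[y:y+75,x:x+100],None,fx=8,fy=8,interpolation=2)
cv2.imwrite("pics/s3.png",f(s,265,155))
g=lambda P:((px("scene",P)-[265,155]+.5)*8-.5).round(1)
print("pin top/grip home",g((.5413,.0094,.094)),g((.5413,.0094,.076)),"wing",g((.545,.1015,.119)),"x+5",g((.55,.1015,.119)),"y+5",g((.545,.1065,.119)))
E
```

```text
t: 9.25
tcp_pos: [0.5413, 0.0094, 0.0696]
ee_rot: [-1.549, -2.733, -0.0]
ft_force: [0.2, -0.8, 0.9]
width: 0.0342
finger_force: 0.0
t: 9.75
tcp_pos: [0.5413, 0.0094, 0.0696]
ee_rot: [1.549, 2.733, 0.0]
ft_force: [0.0, -0.1, -0.1]
width: 0.0567
finger_force: 0.0
t: 10.25
tcp_pos: [0.542, 0.0093, 0.1564]
ee_rot: [1.548, 2.731, 0.002]
ft_force: [0.4, 0.6, -0.7]
width: 0.057
finger_force: 0.0
shift [7.88 5.07 0.14] turns [ 0.1  0.1 -0. ] [  0.2  -0.2 180. ]
pin top/grip home [228.1 270.3] [232.  307.5] wing [528.3 183.5] x+5 [531.3 195.9] y+5 [544.7 181.2]
```

View pics/s3.png

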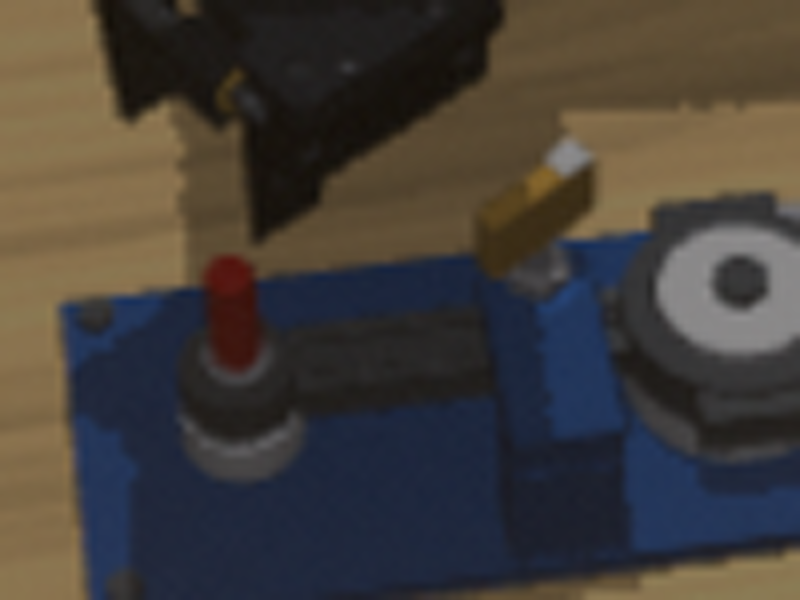

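The pin is home, with its collar on the eye and its top at (231,265). The paddle-top centre is near (536,182), so the wing sits at about (0.544, 0.104).

```bash

python3 -m jog '[[[2.5,1.6,0],[0,0,0],0.6],[[5,3.2,0],[0,0,0],0.6],[[7.5,4.8,0],[0,0,0],0.6],[[8,5.1,0],[0,0,0],0.6],[[8,5.1,0],[0,0,0],0.6]]' 10
python3 -m jog '[[[0,0,1.5],[0,0,0],0.6],[[0,0,3],[0,0,0],0.6],[[0,0,4.5],[0,0,0],0.6],[[0,0,5.8],[0,0,0],0.6],[[0,0,5.8],[0,0,0],0.4]]'
python3 -m jog '[[[0,0,0],[0,0,0],0],[[0,0,0],[0,0,0],0],[[0,0,0],[0,0,0],0],[[0,0,0],[0,0,0],0],[[0,0,0],[0,0,0],0]]'
python3 - <<'E'
from h import *
o=status.get_obs();print(o["wrist_torque"],o["ft_force"],o["joint_positions"].round(3))
E
```

```text
t: 10.8
tcp_pos: [0.5436, 0.1047, 0.1537]
ee_rot: [-1.546, -2.734, 0.001]
ft_force: [0.9, -0.7, -0.3]
width: 0.0572
finger_force: 0.0
t: 11.3
tcp_pos: [0.5433, 0.1033, 0.0949]
ee_rot: [-1.549, -2.73, 0.003]
ft_force: [-1.1, -0.4, 0.4]
width: 0.0531
finger_force: 0.0
t: 11.8
tcp_pos: [0.5441, 0.1043, 0.0969]
ee_rot: [1.549, 2.733, 0.001]
ft_force: [-0.2, -0.5, -0.4]
width: 0.0144
finger_force: 0.0
[-0.03399968 -0.00184055  0.00557992] [-0.23027887 -0.54786678 -0.35365457] [ 0.07   0.558  1.862  0.     0.722 -0.47 ]
```

```bash

python3 -m jog '[[[0,0,0],[0,0,0],0],[[0,0,0],[0,0,0],0],[[0,0,0],[0,0,0],0],[[0,0,0],[0,0,0],0],[[0,0,0],[0,0,0],0]]' 20
python3 - <<'E'
from h import *
o=status.get_obs();print(o["wrist_torque"],o["ft_force"],o["joint_positions"].round(3))
E
python3 -m jog '[[[0,0,0],[0,0,4],0],[[0,0,0],[0,0,10],0],[[0,0,0],[0,0,17],0],[[0,0,0],[0,0,24],0],[[0,0,0],[0,0,30],0]]'
python3 - <<'E'
from h import *
o=status.get_obs();print(o["wrist_torque"],o["ft_force"],o["joint_positions"].round(3))
E
```

```text
t: 12.3
tcp_pos: [0.544, 0.1043, 0.0969]
ee_rot: [1.549, 2.733, 0.0]
ft_force: [-2.7, 0.7, 6.5]
width: 0.0099
finger_force: 20.0
[ 0.03224605  0.39204777 -0.05132236] [-2.73221206  0.71023471  6.49187844] [ 0.07   0.558  1.862  0.     0.722 -0.47 ]
t: 12.8
tcp_pos: [0.5446, 0.1044, 0.0969]
ee_rot: [2.208, 2.233, 0.002]
ft_force: [1.9, 1.6, 2.7]
width: 0.01
finger_force: 20.0
[ 0.29816811 -0.1994207   0.07712023] [1.90351473 1.56227209 2.65853109] [0.07  0.558 1.861 0.    0.721 0.059]
```

```bash

python3 -m jog '[[[0,0,0],[0,0,7],0],[[0,0,0],[0,0,14],0],[[0,0,0],[0,0,21],0],[[0,0,0],[0,0,28],0],[[0,0,0],[0,0,35],0]]'
python3 - <<'E'
from h import *
o=status.get_obs();print(o["wrist_torque"],o["joint_positions"].round(3))
E
python3 -m jog '[[[0,0,0],[0,0,7],0],[[0,0,0],[0,0,14],0],[[0,0,0],[0,0,21],0],[[0,0,0],[0,0,28],0],[[0,0,0],[0,0,35],0]]'
python3 - <<'E'
from h import *
o=status.get_obs();print(o["wrist_torque"],o["joint_positions"].round(3))
E
```

```text
t: 13.3
tcp_pos: [0.5453, 0.1042, 0.0969]
ee_rot: [2.777, 1.465, 0.004]
ft_force: [5.2, 0.2, 0.4]
width: 0.0094
finger_force: 20.0
[-0.14264036 -0.63347934  0.08590227] [ 0.07   0.558  1.86  -0.     0.72   0.67 ]
t: 13.8
tcp_pos: [0.5458, 0.1037, 0.0969]
ee_rot: [3.09, 0.563, 0.006]
ft_force: [7.9, -5.5, -0.9]
width: 0.0098
finger_force: 20.0
[-1.02491932 -0.91921545  0.07338535] [ 6.900e-02  5.580e-01  1.860e+00 -1.000e-03  7.190e-01  1.281e+00]
```

```bash

python3 -m jog '[[[0.1,0.15,0],[0,0,3],0],[[0.1,0.15,0],[0,0,6],0],[[0.1,0.15,0],[0,0,9],0],[[0.1,0.15,0],[0,0,12],0],[[0.1,0.15,0],[0,0,14],0]]'
python3 - <<'E'
from h import *
o=status.get_obs();print(o["wrist_torque"],o["joint_positions"].round(3))
E
```

```text
t: 14.3
tcp_pos: [0.5459, 0.1033, 0.0968]
ee_rot: [-3.136, -0.186, -0.002]
ft_force: [0.5, -0.4, 4.0]
width: 0.0101
finger_force: 20.0
[0.0846036  0.06176938 0.05668832] [0.068 0.559 1.858 0.    0.723 1.52 ]
```

```bash

python3 -m jog '[[[0,0,0],[0,0,2],0],[[0,0,0],[0,0,4],0],[[0,0,0],[0,0,6],0],[[0,0,0],[0,0,8],0],[[0,0,0],[0,0,8],0]]'
python3 - <<'E'
from h import *
o=status.get_obs();print(o["wrist_torque"],o["joint_positions"].round(3))
E
```

```text
t: 14.8
tcp_pos: [0.5459, 0.1031, 0.0968]
ee_rot: [-3.141, 0.031, -0.002]
ft_force: [1.2, -0.3, 3.5]
width: 0.0101
finger_force: 20.0
[-0.23898071  0.05640164 -0.01424223] [ 0.068  0.559  1.858 -0.     0.723  1.658]
```

```bash

python3 -m jog '[[[0,0,0],[0,0,1.5],0],[[0,0,0],[0,0,3],0],[[0,0,0],[0,0,4.5],0],[[0,0,0],[0,0,6],0],[[0,0,0],[0,0,6],0]]'
python3 - <<'E'
from h import *
o=status.get_obs();print(o["wrist_torque"],o["joint_positions"].round(3))
E
```

```text
t: 15.3
tcp_pos: [0.5456, 0.1031, 0.0968]
ee_rot: [3.135, -0.196, 0.001]
ft_force: [1.2, -0.7, 5.7]
width: 0.0111
finger_force: 21.5
[-0.24754203 -0.05908295  0.56884821] [ 0.068  0.559  1.858 -0.     0.723  1.764]
```

```bash

python3 -m jog '[[[0,0,0],[0,0,1],0],[[0,0,0],[0,0,2],0],[[0,0,0],[0,0,2],0],[[0,0,0],[0,0,2],0],[[0,0,0],[0,0,2],0]]' 30
python3 - <<'E'
from h import *
o=status.get_obs();print(o["wrist_torque"],o["joint_positions"].round(3))
E
```

```text
t: 15.8
tcp_pos: [0.5454, 0.1031, 0.0969]
ee_rot: [3.131, -0.248, 0.0]
ft_force: [-0.6, -2.3, 5.9]
width: 0.0118
finger_force: 31.8
[-0.26106554  0.15075917  0.73403985] [ 6.800e-02  5.590e-01  1.859e+00 -1.000e-03  7.240e-01  1.798e+00]
```

```bash

python3 -m jog '[[[0,0,0],[0,0,-6],0],[[0,0,0],[0,0,-13],0],[[0,0,0],[0,0,-20],0],[[0,0,0],[0,0,-27],0],[[0,0,0],[0,0,-34],0]]' 25
python3 -m jog '[[[0,0,0],[0,0,-7],0],[[0,0,0],[0,0,-14],0],[[0,0,0],[0,0,-21],0],[[0,0,0],[0,0,-28],0],[[0,0,0],[0,0,-34],0]]'
python3 -m jog '[[[0,0,0],[0,0,-7],0],[[0,0,0],[0,0,-14],0],[[0,0,0],[0,0,-21],0],[[0,0,0],[0,0,-26],0],[[0,0,0],[0,0,-29.5],0]]'
python3 -m jog '[[[0,0,0],[0,0,0],0],[[0,0,0],[0,0,0],0],[[0,0,0],[0,0,0],0],[[0,0,0],[0,0,0],0],[[0,0,0],[0,0,0],0]]'
python3 - <<'E'
from h import *
o=status.get_obs();print(o["wrist_torque"],o["joint_positions"].round(3),o["qvel"].round(3))
s=viewer.read_camera("scene")[:,:,::-1]
cv2.imwrite("pics/s4.png",cv2.resize(s[145:235,200:390],None,fx=4,fy=4,interpolation=2))
E
```

```text
t: 16.3
tcp_pos: [0.5452, 0.1033, 0.0968]
ee_rot: [-3.066, -0.683, 0.001]
ft_force: [-0.8, 0.4, 7.7]
width: 0.0099
finger_force: 25.0
t: 16.8
tcp_pos: [0.5449, 0.1036, 0.0968]
ee_rot: [-2.732, -1.549, 0.001]
ft_force: [-1.8, 2.8, 7.3]
width: 0.0101
finger_force: 25.0
t: 17.3
tcp_pos: [0.5447, 0.1036, 0.0968]
ee_rot: [-2.249, -2.192, 0.001]
ft_force: [-3.5, 3.7, 8.3]
width: 0.0099
finger_force: 25.0
t: 17.8
tcp_pos: [0.5447, 0.1036, 0.0968]
ee_rot: [-2.252, -2.188, 0.001]
ft_force: [-3.3, 3.2, 8.4]
width: 0.0099
finger_force: 25.0
[0.39063846 0.56866237 0.0473318 ] [6.900e-02 5.590e-01 1.859e+00 1.000e-03 7.250e-01 9.700e-02] [ 0.     0.001  0.002 -0.    -0.001 -0.   ]
```

View pics/s4.png

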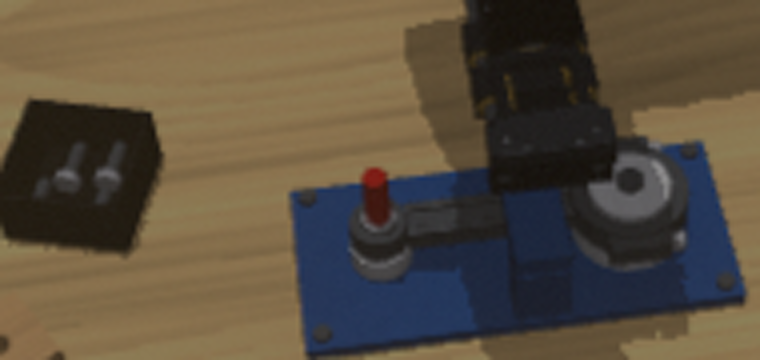

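The pin is still home at (376,200), the tub hasn't moved, and the fingers are holding the paddle a quarter turn back from its seat.

```bash
python3 -c "
from workcell import arm
print(arm.finish_job())"
```

```text
the job is handed in; nothing more can be done
None
```

I handed the job in at about 18 s: the pin is home and released, and the thumbscrew was seated, backed off a quarter turn and is still gripped at 25 N; no verdict was returned.

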